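# Find the torch with the batteries in

## Task

Two look-alike torches stand lens-down in a two-well stand on the hall cabinet, and only one has its batteries in: lift each in turn a good 5 cm clear of the stand and feel which is heavier. Leave the lighter one standing upright in a well of the stand, and finish still holding the heavier one, upright as it stood, over the middle of the key dish with its lens end about 10 cm above the dish; do not put it down. Do not drop or topple either torch, and leave the tin, brush and glasses case alone.

Things in the scene. Friction and masses are not known exactly. Their poses are not given: they have to be found in the camera images.
- torch_a_center (a point): one of two look-alike black hand torches, upright, lens end down: head 58 mm across for the lowest 30 mm, above it a straight barrel 46 mm across up to the flat tail, 165 mm overall. This point: on its axis, half-way up, 82.5 mm above the lens end; z axis runs along the torch towards the tail
- torch_b_center (a point): one of two look-alike black hand torches, upright, lens end down: head 58 mm across for the lowest 30 mm, above it a straight barrel 46 mm across up to the flat tail, 165 mm overall. This point: on its axis, half-way up, 82.5 mm above the lens end; z axis runs along the torch towards the tail
- torch_a_grip (a point): on the same torch as torch_a_center: the place to grip from above, on its axis 140 mm above the lens end, 25 mm below the tail (barrel 46 mm across)
- torch_b_grip (a point): on the same torch as torch_b_center: the place to grip from above, on its axis 140 mm above the lens end, 25 mm below the tail (barrel 46 mm across)
- torch_a: the torch of torch_a_center; origin at the middle of its lens end (its foot). With batteries a torch weighs about 410 to 510 g, without about 180 to 220 g; which one has them cannot be seen, only felt
- torch_b: the torch of torch_b_center; origin at the middle of its lens end (its foot). With batteries a torch weighs about 410 to 510 g, without about 180 to 220 g; which one has them cannot be seen, only felt
- stand: fixed flat grey stand, 110 x 260 mm, 16 mm high, with two round wells side by side, 150 mm between centres; origin at the middle of its underside, on the cabinet top (height 0); its y axis runs along the long side from the right-hand to the left-hand well, its x axis across
- well_left (a point): centre of the floor of the left-hand (+y) round well of the stand, 6 mm above the cabinet top; the well is 74 mm across, 10 mm deep, open on top; one torch stands in each well
- well_right (a point): centre of the floor of the right-hand (-y) round well of the stand, 6 mm above the cabinet top; the well is 74 mm across, 10 mm deep, open on top; one torch stands in each well
- dish_rim (a point): middle of the mouth of the white round key dish, fixed, 144 mm across the rim, 24 mm high, with keys lying in it; this point is level with the rim, 24 mm above the cabinet top
- polish_tin: bystander: flat round steel polish tin, 74 mm across, 24 mm high; origin at the middle of its underside
- shoe_brush: bystander: wooden shoe brush, 155 x 46 mm, 40 mm high, long side along its x; origin at the middle of its underside
- glasses_case: bystander: dark glasses case, 160 x 62 mm, 38 mm high, long side along its x; origin at the middle of its underside
Not all that is in view belongs to the job. What is meant by the part that bears dish_rim is not green, and is the smaller of those in its own colour.

How it is judged:
On the way:
1. the lighter torch is held lifted clear of the stand while the heavier stands in it with its full weight (so both have been compared by the end) (((height (world z) of torch_a_center above 0.1185 m and contact force between the fingers and torch_a above 0.5 N and contact force between torch_a and stand below 0.05 N and contact force between torch_b and stand above 3 N and contact force between the fingers and torch_b below 0.1 N) or (height (world z) of torch_b_center above 0.1185 m and contact force between the fingers and torch_b above 0.5 N and contact force between torch_b and stand below 0.05 N and contact force between torch_a and stand above 3 N and contact force between the fingers and torch_a below 0.1 N))), for 0.2 s.
At the end, for the whole second after the job is handed in: Heavier torch held still, upright (0.25 rad), axis within 40 mm of the dish middle, lens end 40 to 170 mm above the rim, carried by the gripper alone; lighter torch released, upright (0.1 rad), at rest on the floor of a well; on the way it was lifted at least 30 mm (((horizontal distance between torch_a_center and dish_rim below 0.04 m and z of torch_a_center in the frame of dish_rim between 0.1225 and 0.2525 m and angle between torch_a_center's own z axis and vertical below 0.25 rad and contact force between the fingers and torch_a above 1 N and linear speed of torch_a below 0.03 m/s and contact force between torch_a and stand below 0.05 N and contact force between torch_a and torch_b below 0.05 N and (horizontal distance between torch_b_center and well_left below 0.014 m or horizontal distance between torch_b_center and well_right below 0.014 m) and height (world z) of torch_b_center below 0.0945 m and angle between torch_b_center's own z axis and vertical below 0.1 rad and linear speed of torch_b below 0.02 m/s and contact force between the fingers and torch_b below 0.1 N and contact force between torch_b and stand between 1 and 3 N) or (horizontal distance between torch_b_center and dish_rim below 0.04 m and z of torch_b_center in the frame of dish_rim between 0.1225 and 0.2525 m and angle between torch_b_center's own z axis and vertical below 0.25 rad and contact force between the fingers and torch_b above 1 N and linear speed of torch_b below 0.03 m/s and contact force between torch_b and stand below 0.05 N and contact force between torch_b and torch_a below 0.05 N and (horizontal distance between torch_a_center and well_left below 0.014 m or horizontal distance between torch_a_center and well_right below 0.014 m) and height (world z) of torch_a_center below 0.0945 m and angle between torch_a_center's own z axis and vertical below 0.1 rad and linear speed of torch_a below 0.02 m/s and contact force between the fingers and torch_a below 0.1 N and contact force between torch_a and stand between 1 and 3 N))); the arm keeps its last pose, push and grip.
It fails at once if a torch toppled (angle between any of torch_a_center, torch_b_center's own z axis and vertical above 0.7 rad).
It fails at once if a torch dropped (falling freely at over 0.5 m/s, as from more than 13 mm) ((linear speed of torch_a above 0.5 m/s and contact force between the fingers and torch_a below 0.05 N) or (linear speed of torch_b above 0.5 m/s and contact force between the fingers and torch_b below 0.05 N)).
It fails at once if a bystander moved by more than 30 mm (distance of any of polish_tin, shoe_brush, glasses_case from where it was at the start of the episode above 0.03 m).
It also fails if it takes over 72 s, if anything falls off the work surface, if the arm or the gripper's body presses on something with over 40 N, if the wrist force passes 120 N, or if a joint passes its speed limit or range.

## Robot

A 7-joint arm with a two-finger parallel gripper is mounted at the origin on the work surface. World frame = base frame: x ahead of the robot, y to its left, z up, the work surface at z = 0. Lengths are in m, angles in rad, forces in N, time in s.
With the tool pointing down it reaches from about 0.35 to 0.9 m from the base axis. Payload 7.2 kg.
Tool frame: the origin (TCP) lies midway between the tips of the shut fingers; the grasp point (between the pads) lies 19 mm behind it; z points along the fingers, y is the line along which they close (so a half turn about z gives the same grasp; the last joint's range is limited). The gripper opens to 85 mm and grips with 20 to 120 N. Pads are 22 mm wide; open, the fingers measure 114 mm over their backs; the gripper's body (76 mm by 85 mm) begins 54 mm behind the grasp point. The pads swing forward as they close: fully open they stand 13 mm farther back than shut.
Start: joints at [1.245, 0.411, -0.013, 1.596, 0.006, 1.134, -0.082], TCP at [0.159, -0.604, 0.231] pointing down, gripper open.
Joint ranges: [-2.95, 2.95], [-0.29, 1.99], [-1.47, 1.44], [0.14, 2.54], [-1.03, 4.17], [0.13, 1.85], [-2.86, 2.86]. Speed limits (rad/s): [2.39, 2.39, 3.01, 3.01, 3.14, 3.14, 3.14].

## Interface

Orientations are given as a unit quaternion [x, y, z, w].
In Python, from plant import r gives the robot as it stands.
- The arm moves only by the tool servo_tool, never from a script. Its arguments are lists of equal length, an entry for each row: "claw": the finger opening in mm, from 0 to 85.4; "slide": the shift along the tool's x, y, z in mm, a list of three; "delta_rot": the turn, a rotation vector about the tool's x, y, z in rad, a list of three. In form: {"claw": [claw, ...], "slide": [[tx, ty, tz], ...], "delta_rot": [[ax, ay, az], ...]}. A call has 1 to 10 rows; each row is the pose to reach, as a shift and turn from the pose commanded when the call began, along the tool's axes at that moment; what a row does not reach only later rows make up. A row lasts 1/8 s, in which the tool goes at most 62.5 mm and 10.7 degrees, less where a joint would pass 70% of its speed; a pose out of reach is approached as far as the arm can. A call with a gripper value outside its range is refused whole. The fingers move at their own pace and stop on an object; "squeeze" is the grip in N (left out, the last holds). Time passes only in rows, so rows that repeat a pose let the fingers close. It gives the time, the measured TCP pose, the force, the opening and the grip force at its end, in the units of the state.
- r.state(): the state, without advancing time (a new reading comes with each control period).
- r.capture(name): name is "scene" or "side" or "wrist"; returns (picture, depth): 400x640x3 uint8, red, green, blue; 400x640 float32, m along the optical axis (not along the pixel's ray), 0 where there is no reading.
- r.camera_model(name): a dict with "camera_matrix" (3x3 intrinsics, pixels), "dist" ([k1, k2, p1, p2, k3] as OpenCV has them; the pictures are not rectified), "rvec" (rotation vector, rad) and "tvec" (3), from world to camera coordinates, as OpenCV has them; the wrist camera has in their place "mount" (4x4, takes a point from camera to tool coordinates, whose origin is the TCP and whose axes are the flange's). Camera axes: x right, y down, z forward; pixel columns grow to the right and rows downward; lengths in m; the calibration is good to about 2 mm. A picture is of the moment at which its call begins: read the wrist's pose just before it. camera_model takes no time and is no camera call.
- r.hand_in(): hands the job in; it is judged then, once.
Trained networks look in the newest picture that a camera, given by its name, has taken for a name from the list of things; names that differ only in an ending like _2 or _b are one class to them, and where a whole thing is asked for, a point or a joint stands for the part that bears it (a point fixed in the world has none). Each returns a list of dicts, best first, with "conf" (0 to 1); they miss things now and then, are a little off and sometimes report something else, mostly with a low value. They report only what shows in the picture. A call takes as long as a camera call. They do not tell look-alikes from the thing itself.
- r.regions_of(camera, name): "pixels" (400x640 bool, what is visible of it) and "extent" ([left, top, width, height] in pixels, round what is visible of it).
- r.landmark_of(camera, name): "centre" ([row, column] in pixels: a listed point, or the origin of a listed thing).
The state is a dict: "t": time; "joint_pos": joint angles; "joint_vel": joint speeds; "tau": joint torques, N m; "tcp_pos": TCP position; "orientation": TCP orientation; "force": force on the tool from outside, world axes, zero at the start; "wrist_torque": the same for the moment, N m; "width": finger opening in m; "gripper_force": force on a finger pad.
Only numpy, scipy, OpenCV 4.12 (cv2) and the standard library are available. Lean on these libraries where they do the work, as an engineer would, in place of code of your own. Each camera call takes 0.05 s, during which the arm holds its last target. There are 200 camera calls.

## Working session

There is one attempt and no reset: what is moved stays moved. The work goes in short steps, Python scripts to look and compute and a tool call to move; the robot and the scene stay as the last step left them, time stands still between calls to the robot, and variables do not carry over. Pictures are saved under pics/ and viewed, at most 10 in all, crops included, and the job is handed in when it is done.

Besides the shell and the picture viewer there is one more tool, called after "Emit:" as a command line: name --argument value ..., lists and objects as JSON in quotes. servo_tool: Moves the arm, as the interface text tells. Its arguments: {"type":"object","properties":{"claw":{"type":"array"},"slide":{"type":"array"},"delta_rot":{"type":"array"},"squeeze":{"type":"number"}},"required":["claw","slide","delta_rot"]}

```bash
mkdir -p pics; cat > h.py <<'E'
import numpy as np, cv2
from plant import r
from scipy.spatial.transform import Rotation as R
def ext(c):
    m=r.camera_model(c); K=np.array(m["camera_matrix"]);d=np.array(m["dist"])
    if "mount" in m:
        s=r.state();T=np.eye(4);T[:3,:3]=R.from_quat(s["orientation"]).as_matrix();T[:3,3]=s["tcp_pos"]
        W=T@np.array(m["mount"])
    else:
        W=np.eye(4);A=cv2.Rodrigues(np.array(m["rvec"],float))[0];W[:3,:3]=A.T;W[:3,3]=-A.T@np.array(m["tvec"]).ravel()
    return K,d,W
def pts(cam,px,z):  # px Nx2 (col,row), z depth
    K,d,W=cam
    u=cv2.undistortPoints(np.array(px,float).reshape(-1,1,2),K,d)[:,0]
    p=np.c_[u,np.ones(len(u))]*np.asarray(z).reshape(-1,1)
    return p@W[:3,:3].T+W[:3,3]
def plane(cam,px,h):
    K,d,W=cam
    q=pts(cam,px,np.ones(len(px)))-W[:3,3]
    return W[:3,3]+q*((h-W[2,3])/q[:,2:])
E
cat > a.py <<'E'
from h import *
s=r.state();print({k:np.round(s[k],3).tolist() for k in s})
for c in("scene","side"):
    cam=ext(c);im,dp=r.capture(c);cv2.imwrite(f"pics/{c}0.png",im[:,:,::-1])
    for n in("torch_a","stand","dish_rim","polish_tin","shoe_brush","glasses_case"):
        for g in r.regions_of(c,n):
            m=g["pixels"]&(dp>0);v,u=np.nonzero(m)
            if len(u)<20: continue
            P=pts(cam,np.c_[u,v],dp[m])
            print(c,n,round(g["conf"],2),g["extent"],"med",np.median(P,0).round(3),"lo",np.percentile(P,2,0).round(3),"hi",np.percentile(P,98,0).round(3),im[m].mean(0).round())
    for n in("torch_a_grip","torch_a_center","well_left","well_right","dish_rim"):
        h={"torch_a_grip":.146,"torch_a_center":.0885,"dish_rim":.024}.get(n,.006)
        for g in r.landmark_of(c,n):
            ro,co=g["centre"];print(c,n,round(g["conf"],2),(round(ro),round(co)),plane(cam,[[co,ro]],h)[0].round(3))
E
python3 a.py
```

```text
{'t': 0.0, 'joint_pos': [1.245, 0.412, -0.013, 1.597, 0.006, 1.134, -0.082], 'joint_vel': [-0.0, 0.0, 0.002, 0.001, -0.002, 0.001, 0.0], 'tau': [-0.001, -60.062, 0.682, -29.941, 0.014, 0.011, -0.0], 'tcp_pos': [0.159, -0.604, 0.23], 'orientation': [0.992, 0.129, -0.0, -0.001], 'force': [0.425, 0.373, -0.13], 'wrist_torque': [-0.004, 0.016, -0.01], 'gripper_force': 0.0, 'width': 0.085}
scene torch_a 0.91 [335.2, 182.6, 18.8, 45.1] med [0.516 0.053 0.099] lo [0.486 0.025 0.014] hi [0.528 0.071 0.173] [30. 29. 27.]
scene torch_a 0.83 [373.0, 200.2, 22.1, 50.3] med [0.528 0.201 0.093] lo [0.422 0.16  0.001] hi [0.54  0.222 0.174] [37. 35. 32.]
scene stand 0.89 [321.3, 211.4, 82.5, 49.6] med [0.528 0.132 0.015] lo [ 0.45  -0.004  0.001] hi [0.571 0.252 0.02 ] [90. 89. 81.]
scene dish_rim 0.8 [224.7, 199.4, 37.0, 24.5] med [ 0.665 -0.268  0.008] lo [ 0.609 -0.325  0.001] hi [ 0.734 -0.2    0.025] [ 62. 115.  61.]
scene dish_rim 0.65 [260.7, 173.5, 39.9, 28.3] med [ 0.469 -0.255  0.009] lo [ 0.414 -0.311  0.002] hi [ 0.541 -0.184  0.025] [159. 161. 144.]
scene dish_rim 0.64 [278.0, 136.8, 4
[... 2274 characters left out ...]
3 -0.494  0.003] hi [ 0.567 -0.447  0.045] [107.  70.  32.]
side glasses_case 0.74 [302.6, 187.4, 19.2, 52.2] med [0.486 0.054 0.108] lo [0.472 0.022 0.013] hi [0.517 0.07  0.174] [47. 42. 26.]
side glasses_case 0.62 [142.5, 275.7, 44.7, 48.9] med [0.584 0.491 0.036] lo [0.519 0.458 0.01 ] hi [0.667 0.52  0.041] [76. 43. 19.]
side torch_a_grip 0.81 (228, 263) [0.513 0.2   0.146]
side torch_a_grip 0.73 (259, 271) [0.42  0.25  0.146]
side well_left 0.27 (197, 310) [ 0.598 -0.056  0.006]
side well_right 0.68 (229, 309) [0.503 0.039 0.006]
side dish_rim 0.84 (182, 374) [ 0.483 -0.253  0.024]
side dish_rim 0.68 (209, 445) [ 0.244 -0.328  0.024]
side dish_rim 0.64 (159, 334) [ 0.661 -0.238  0.024]
```

```bash
cat > b.py <<'E'
from h import *
from scipy.optimize import least_squares
C={"a":[],"b":[],"d":[],"hi":[]}
for c in("scene","side"):
    cam=ext(c);im,dp=r.capture(c);v,u=np.nonzero(dp>0);P=pts(cam,np.c_[u,v],dp[v,u])
    for k,xy in(("a",(.505,.05)),("b",(.51,.197))):
        m=(np.hypot(*(P[:,:2]-xy).T)<.05)&(P[:,2]>.05);Q=P[m]
        t=Q[Q[:,2]>.165];print(c,k,"zmax",np.percentile(Q[:,2],98).round(4),"tail",((t.min(0)+t.max(0))/2).round(4),len(t))
        q=Q[Q[:,2]<.16];C[k].append(q)
        f=least_squares(lambda x:np.hypot(*(q[:,:2]-x).T)-.023,xy,loss="soft_l1",f_scale=.002);print(" barrel",f.x.round(4),len(q))
    m=(np.hypot(*(P[:,:2]-(.478,-.25)).T)<.085)&(P[:,2]>.018);q=P[m]
    f=least_squares(lambda x:np.hypot(*(q[:,:2]-x[:2]).T)-x[2],(.478,-.25,.07),loss="soft_l1",f_scale=.003);print(" dish",f.x.round(4),len(q))
    m=(P[:,2]>.06)&(np.hypot(P[:,0]-.5,P[:,1])<.5)&(P[:,0]>.3);q=P[m];print("tall",np.unique((q[:,:2]/.05).round().astype(int)*50,axis=0,return_counts=True))
for k in"ab":
    q=np.vstack(C[k]);f=least_squares(lambda x:np.hypot(*(q[:,:2]-x).T)-.023,q[:,:2].mean(0),loss="soft_l1",f_scale=.002);print(k,f.x.round(4),np.sqrt(np.mean(f.fun**2)).round(4))
E
python3 b.py; python3 -c "
import cv2
cv2.imwrite('pics/s1.png',cv2.resize(cv2.imread('pics/scene0.png')[100:340,160:500],None,fx=2.3,fy=2.3))"
```

```text
scene a zmax 0.1737 tail [0.5005 0.0459 0.1703] 113
 barrel [0.4986 0.0431] 357
scene b zmax 0.1733 tail [0.5105 0.1945 0.17  ] 132
 barrel [0.5101 0.194 ] 384
 dish [ 0.4793 -0.2446  0.0678] 155
tall (array([[450,  50],
       [500,   0],
       [500,  50],
       [500, 150],
       [500, 200],
       [550,  50],
       [550, 200]]), array([  1,   6, 440,  10, 209,   4, 284]))
side a zmax 0.1746 tail [0.4985 0.042  0.1714] 172
 barrel [0.5001 0.041 ] 368
side b zmax 0.1746 tail [0.511  0.1919 0.1711] 197
 barrel [0.5117 0.192 ] 390
 dish [ 0.4782 -0.2459  0.0674] 228
tall (array([[450,  50],
       [500,   0],
       [500,  50],
       [500, 150],
       [500, 200],
       [550, 200]]), array([  2,  17, 511,  16, 536,  20]))
a [0.4996 0.0416] 0.0018
b [0.5111 0.1927] 0.0017
```

View pics/s1.png

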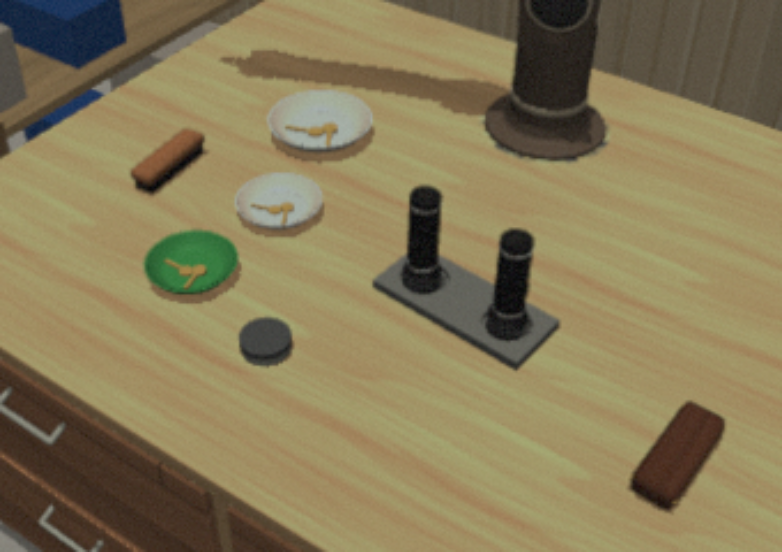

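```bash
cat > g.py <<'E'
import sys
from h import *
s=r.state();A=R.from_quat(s["orientation"]).as_matrix()
t=np.array(eval(sys.argv[1]),float)
print("t",s["t"],"tcp",np.round(s["tcp_pos"],4),"F",np.round(s["force"],2),"w",round(s["width"],4),"gf",round(s["gripper_force"],1),"tilt",np.round(A[:,2],3))
print("slide mm",(A.T@(t-s["tcp_pos"])*1000).round(1),"x",A[:,0].round(3),"y",A[:,1].round(3))
E
python3 g.py "[.4995,.0425,.24]"
```

```text
t 1.3 tcp [ 0.1594 -0.6044  0.2313] F [ 0.17 -0.05  0.09] w 0.0856 gf 0.0 tilt [ 0. -0. -1.]
slide mm [ 493.8 -538.8   -8.7] x [0.967 0.255 0.   ] y [ 0.255 -0.967  0.   ]
```

Emit:
servo_tool --claw '[85,85,85,85,85,85,85,85,85,85]' --slide '[[15,-16,-10],[40,-44,-10],[75,-82,-10],[110,-120,-10],[145,-158,-10],[180,-196,-10],[210,-229,-10],[235,-256,-10],[250,-272,-10],[250,-272,-10]]' --delta_rot '[[0,0,0],[0,0,0],[0,0,0],[0,0,0],[0,0,0],[0,0,0],[0,0,0],[0,0,0],[0,0,0],[0,0,0]]'

```text
t: 2.55
tcp_pos: [0.3326, -0.2755, 0.242]
orientation: [0.991, 0.131, 0.0, 0.0]
force: [-0.7, -0.7, 0.2]
width: 0.085
gripper_force: 0.0
```

Emit:
servo_tool --claw '[85,85,85,85,85,85,85,85,85,85]' --slide '[[15,-16,0],[40,-44,0],[75,-82,0],[110,-120,0],[145,-158,0],[180,-196,0],[210,-229,0],[235,-256,0],[244,-267,0],[244,-267,0]]' --delta_rot '[[0,0,0],[0,0,0],[0,0,0],[0,0,0],[0,0,0],[0,0,0],[0,0,0],[0,0,0],[0,0,0],[0,0,0]]'

```text
t: 3.8
tcp_pos: [0.4994, 0.0425, 0.2412]
orientation: [0.992, 0.129, -0.0, 0.0]
force: [0.5, -1.2, -0.0]
width: 0.085
gripper_force: 0.0
```

```bash
python3 g.py "[.4995,.0425,.124]"; python3 - <<'E'
from h import *
cam=ext("wrist");im,dp=r.capture("wrist");cv2.imwrite("pics/w1.png",im[:,:,::-1])
v,u=np.nonzero(dp>0);P=pts(cam,np.c_[u,v],dp[v,u])
for xy in((.5,.0425),(.511,.193)):
    q=P[(np.hypot(*(P[:,:2]-xy).T)<.05)&(abs(P[:,2]-.171)<.006)]
    if len(q): print(len(q),((q.min(0)+q.max(0))/2).round(4),q.mean(0).round(4),np.ptp(q,0).round(3))
E
```

```text
t 3.8 tcp [0.4994 0.0425 0.2412] F [ 0.54 -1.21 -0.04] w 0.085 gf 0.0 tilt [-0. -0. -1.]
slide mm [1.000e-01 0.000e+00 1.172e+02] x [ 0.967  0.256 -0.001] y [ 0.256 -0.967  0.   ]
2941 [0.5009 0.0419 0.1692] [0.5022 0.0422 0.1706] [0.046 0.045 0.008]
3609 [0.5125 0.1929 0.1693] [0.5137 0.1912 0.1704] [0.046 0.047 0.009]
```

View pics/w1.png

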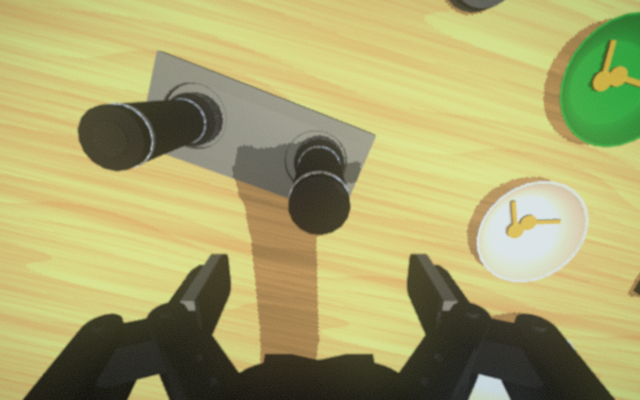

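The wrist picture shows the right-hand torch's tail at (col 320, row 200), centred between the open fingers. The left-hand tail is at (115, 135) and the small white dish at (530, 230). This agrees with the measurements, so I'll descend and grip.

Emit:
servo_tool --claw '[85,85,85,85,85,85,85,85]' --slide '[[1,0,15],[1,0,35],[1,0,55],[1,0,75],[1,0,95],[1,0,110],[1,0,117],[1,0,117]]' --delta_rot '[[0,0,0],[0,0,0],[0,0,0],[0,0,0],[0,0,0],[0,0,0],[0,0,0],[0,0,0]]'

```text
t: 4.85
tcp_pos: [0.5003, 0.0428, 0.124]
orientation: [0.992, 0.128, -0.0, 0.0]
force: [0.2, 0.4, 0.9]
width: 0.0849
gripper_force: 0.0
```

Emit:
servo_tool --claw '[60,52,40,30,30,30,30,30]' --slide '[[0,0,0],[0,0,0],[0,0,0],[0,0,0],[0,0,0],[0,0,0],[0,0,0],[0,0,0]]' --delta_rot '[[0,0,0],[0,0,0],[0,0,0],[0,0,0],[0,0,0],[0,0,0],[0,0,0],[0,0,0]]' --squeeze 50

```text
t: 5.85
tcp_pos: [0.5011, 0.043, 0.125]
orientation: [0.992, 0.129, 0.001, 0.0]
force: [-0.5, -0.8, 6.0]
width: 0.044
gripper_force: 51.3
```

Emit:
servo_tool --claw '[30,30,30,30,30,30,30,30,30,30]' --slide '[[0,0,-3],[0,0,-10],[0,0,-20],[0,0,-32],[0,0,-44],[0,0,-56],[0,0,-66],[0,0,-72],[0,0,-72],[0,0,-72]]' --delta_rot '[[0,0,0],[0,0,0],[0,0,0],[0,0,0],[0,0,0],[0,0,0],[0,0,0],[0,0,0],[0,0,0],[0,0,0]]'

```text
t: 7.1
tcp_pos: [0.5003, 0.043, 0.1959]
orientation: [0.992, 0.129, -0.0, -0.0]
force: [-0.1, -0.1, -5.4]
width: 0.0444
gripper_force: 51.6
```

Emit:
servo_tool --claw '[30,30,30,30]' --slide '[[0,0,0],[0,0,0],[0,0,0],[0,0,0]]' --delta_rot '[[0,0,0],[0,0,0],[0,0,0],[0,0,0]]'

```text
t: 7.6
tcp_pos: [0.5005, 0.043, 0.1962]
orientation: [0.992, 0.129, -0.0, -0.0]
force: [-0.1, 0.3, -4.5]
width: 0.0443
gripper_force: 51.6
```

```bash
cat > c.py <<'E'
from h import *
f=[]
for c in("scene","side","scene","side"):
    cam=ext(c);im,dp=r.capture(c);s=r.state();f.append(s["force"])
    v,u=np.nonzero(dp>0);P=pts(cam,np.c_[u,v],dp[v,u])
    t=s["tcp_pos"];Q=P[np.hypot(*(P[:,:2]-t[:2]).T)<.045]
    for a,b in((-.11,-.08),(-.05,-.02)):
        q=Q[(Q[:,2]>t[2]+a)&(Q[:,2]<t[2]+b)]
        rad=.029 if a==-.11 else .023
        if len(q)>10:
            lo=cv2.minEnclosingCircle
            from scipy.optimize import least_squares
            print(c,a,least_squares(lambda x:np.hypot(*(q[:,:2]-x).T)-.023,t[:2],loss="soft_l1",f_scale=.002).x.round(4),len(q))
    q=Q[Q[:,2]>.03];print(c,"lowest",np.percentile(q[:,2],1).round(4))
print("F",np.mean(f,0).round(2),"tcp",np.round(t,4),"w",s["width"])
cv2.imwrite("pics/c%d.png"%(s["t"]*10),im[120:300,200:420,::-1].repeat(3,0).repeat(3,1))
E
python3 c.py
```

```text
scene -0.11 [0.5028 0.0458] 147
scene -0.05 [0.498  0.0435] 106
scene lowest 0.0887
side -0.11 [0.4959 0.0451] 176
side -0.05 [0.4996 0.0413] 115
side lowest 0.0884
scene -0.11 [0.5026 0.0457] 147
scene -0.05 [0.4984 0.0428] 102
scene lowest 0.0882
side -0.11 [0.4958 0.0449] 179
side -0.05 [0.4999 0.0411] 119
side lowest 0.0881
F [ 0.11  0.18 -4.58] tcp [0.5006 0.043  0.1963] w 0.04414591033476076
```

Right-hand torch: about 4.6 N, so 470 g, which makes it the heavy one. I'll set it back and weigh the other.

Emit:
servo_tool --claw '[30,30,30,30,30,30,30,30,30,30]' --slide '[[0,0,8],[0,0,20],[0,0,32],[0,0,44],[0,0,54],[0,0,60],[0,0,65],[0,0,68],[0,0,70],[0,0,71]]' --delta_rot '[[0,0,0],[0,0,0],[0,0,0],[0,0,0],[0,0,0],[0,0,0],[0,0,0],[0,0,0],[0,0,0],[0,0,0]]'

```text
t: 9.05
tcp_pos: [0.5007, 0.043, 0.1254]
orientation: [0.992, 0.129, 0.0, 0.0]
force: [0.4, 0.9, -4.7]
width: 0.0443
gripper_force: 51.6
```

Emit:
servo_tool --claw '[30,30]' --slide '[[0,0,1],[0,0,1]]' --delta_rot '[[0,0,0],[0,0,0]]'

```text
t: 9.3
tcp_pos: [0.501, 0.0431, 0.125]
orientation: [0.992, 0.129, 0.0, 0.0]
force: [-2.1, -0.1, 4.6]
width: 0.0443
gripper_force: 52.4
```

In contact with the floor. Next I release, rise and go over the left-hand torch, (0.5115, 0.1930).

Emit:
servo_tool --claw '[48,55,70,85,85,85]' --slide '[[0,0,0],[0,0,0],[0,0,0],[0,0,0],[0,0,0],[0,0,0]]' --delta_rot '[[0,0,0],[0,0,0],[0,0,0],[0,0,0],[0,0,0],[0,0,0]]'

```text
t: 10.05
tcp_pos: [0.5006, 0.043, 0.1243]
orientation: [0.992, 0.129, 0.0, -0.0]
force: [-1.2, -0.9, -1.2]
width: 0.0856
gripper_force: 0.0
```

Emit:
servo_tool --claw '[85,85,85,85,85,85,85]' --slide '[[0,0,-12],[0,0,-35],[0,0,-60],[0,0,-85],[0,0,-105],[0,0,-115],[0,0,-115]]' --delta_rot '[[0,0,0],[0,0,0],[0,0,0],[0,0,0],[0,0,0],[0,0,0],[0,0,0]]'

```text
t: 10.92
tcp_pos: [0.5008, 0.0431, 0.24]
orientation: [0.992, 0.128, 0.001, 0.0]
force: [-0.3, -0.5, -0.5]
width: 0.085
gripper_force: 0.0
```

```bash
python3 g.py "[.512,.193,.24]"; python3 b.py | grep -v -A8 tall | grep -v '\['  ; python3 b.py | grep -E "barrel|^[ab] "
```

```text
t 10.925 tcp [0.5008 0.0431 0.24  ] F [-0.29 -0.54 -0.48] w 0.085 gf 0.0 tilt [ 0.001 -0.    -1.   ]
slide mm [  49.  -142.1   -0. ] x [0.967 0.255 0.001] y [ 0.255 -0.967  0.   ]
        408, 1091, 1105,    9,  211,    1,  327, 1480,  198,  286]))
        968, 1831,   16,  541,   20,   19,   24,   22]))
 barrel [0.4988 0.0429] 359
 barrel [0.5099 0.1942] 384
 barrel [0.5002 0.0411] 374
 barrel [0.5117 0.1921] 383
a [0.4998 0.0417] 0.0017
b [0.5111 0.1928] 0.0017
```

Emit:
servo_tool --claw '[85,85,85,85,85,85,85]' --slide '[[5,-14,0],[14,-40,0],[25,-72,0],[36,-104,0],[45,-130,0],[49,-142,0],[49,-142,0]]' --delta_rot '[[0,0,0],[0,0,0],[0,0,0],[0,0,0],[0,0,0],[0,0,0],[0,0,0]]'

```text
t: 12.0
tcp_pos: [0.5114, 0.1938, 0.239]
orientation: [0.992, 0.129, -0.0, -0.0]
force: [-0.1, -0.6, -0.3]
width: 0.085
gripper_force: 0.0
```

Emit:
servo_tool --claw '[85,85,85,85,85,85,85,85]' --slide '[[0,0,15],[0,0,35],[0,0,55],[0,0,75],[0,0,95],[0,0,109],[0,0,116],[0,0,116]]' --delta_rot '[[0,0,0],[0,0,0],[0,0,0],[0,0,0],[0,0,0],[0,0,0],[0,0,0],[0,0,0]]'

```text
t: 13.0
tcp_pos: [0.5116, 0.1925, 0.123]
orientation: [0.992, 0.128, -0.0, 0.0]
force: [-0.4, -0.2, 0.3]
width: 0.0847
gripper_force: 0.0
```

Emit:
servo_tool --claw '[60,52,40,30,30,30,30,30]' --slide '[[0,0,0],[0,0,0],[0,0,0],[0,0,0],[0,0,0],[0,0,0],[0,0,0],[0,0,0]]' --delta_rot '[[0,0,0],[0,0,0],[0,0,0],[0,0,0],[0,0,0],[0,0,0],[0,0,0],[0,0,0]]' --squeeze 50

```text
t: 14.0
tcp_pos: [0.5122, 0.1933, 0.124]
orientation: [0.992, 0.129, 0.001, -0.0]
force: [0.2, 0.5, 5.7]
width: 0.0441
gripper_force: 51.8
```

Emit:
servo_tool --claw '[30,30,30,30,30,30,30,30,30,30]' --slide '[[0,0,-3],[0,0,-10],[0,0,-20],[0,0,-32],[0,0,-44],[0,0,-56],[0,0,-66],[0,0,-72],[0,0,-72],[0,0,-72]]' --delta_rot '[[0,0,0],[0,0,0],[0,0,0],[0,0,0],[0,0,0],[0,0,0],[0,0,0],[0,0,0],[0,0,0],[0,0,0]]'

```text
t: 15.25
tcp_pos: [0.5115, 0.1927, 0.1949]
orientation: [0.992, 0.129, -0.0, 0.0]
force: [-0.3, 0.0, -2.2]
width: 0.0446
gripper_force: 51.1
```

Emit:
servo_tool --claw '[30,30,30,30]' --slide '[[0,0,0],[0,0,0],[0,0,0],[0,0,0]]' --delta_rot '[[0,0,0],[0,0,0],[0,0,0],[0,0,0]]'

```text
t: 15.75
tcp_pos: [0.5117, 0.1929, 0.1952]
orientation: [0.992, 0.129, -0.0, -0.0]
force: [-0.1, -0.0, -2.6]
width: 0.0443
gripper_force: 51.1
```

```bash
python3 c.py
```

```text
scene -0.11 [0.5145 0.196 ] 165
scene -0.05 [0.5092 0.1938] 114
scene lowest 0.0888
side -0.11 [0.5071 0.1948] 194
side -0.05 [0.511 0.192] 120
side lowest 0.0883
scene -0.11 [0.5145 0.1965] 167
scene -0.05 [0.5095 0.1938] 116
scene lowest 0.0887
side -0.11 [0.5067 0.1949] 188
side -0.05 [0.5111 0.1921] 126
side lowest 0.0894
F [-0.89  0.41 -1.65] tcp [0.5118 0.1928 0.1953] w 0.04451116185296803
```

The left-hand torch weighs about 2 N, so it is the light one. I'll put it back, release it and return to the right-hand torch.

Emit:
servo_tool --claw '[30,30,30,30,30,30,30,30,30,30]' --slide '[[0,0,8],[0,0,20],[0,0,32],[0,0,44],[0,0,54],[0,0,60],[0,0,65],[0,0,68],[0,0,70],[0,0,71]]' --delta_rot '[[0,0,0],[0,0,0],[0,0,0],[0,0,0],[0,0,0],[0,0,0],[0,0,0],[0,0,0],[0,0,0],[0,0,0]]'

```text
t: 17.2
tcp_pos: [0.5118, 0.1929, 0.1244]
orientation: [0.992, 0.129, 0.0, -0.0]
force: [0.2, 0.2, -1.4]
width: 0.0443
gripper_force: 51.1
```

Emit:
servo_tool --claw '[30,30]' --slide '[[0,0,1],[0,0,1]]' --delta_rot '[[0,0,0],[0,0,0]]'

```text
t: 17.45
tcp_pos: [0.512, 0.193, 0.124]
orientation: [0.992, 0.129, 0.0, 0.0]
force: [-2.0, -0.4, 5.4]
width: 0.0445
gripper_force: 51.7
```

Emit:
servo_tool --claw '[48,55,70,85,85,85]' --slide '[[0,0,0],[0,0,0],[0,0,0],[0,0,0],[0,0,0],[0,0,0]]' --delta_rot '[[0,0,0],[0,0,0],[0,0,0],[0,0,0],[0,0,0],[0,0,0]]'

```text
t: 18.2
tcp_pos: [0.5117, 0.1929, 0.1233]
orientation: [0.992, 0.129, 0.0, 0.0]
force: [-0.1, -0.1, 0.6]
width: 0.0849
gripper_force: 0.0
```

Emit:
servo_tool --claw '[85,85,85,85,85,85,85]' --slide '[[0,0,-12],[0,0,-35],[0,0,-60],[0,0,-85],[0,0,-105],[0,0,-116],[0,0,-116]]' --delta_rot '[[0,0,0],[0,0,0],[0,0,0],[0,0,0],[0,0,0],[0,0,0],[0,0,0]]'

```text
t: 19.08
tcp_pos: [0.512, 0.193, 0.2401]
orientation: [0.992, 0.129, 0.001, -0.0]
force: [-0.5, -0.6, -0.2]
width: 0.0851
gripper_force: 0.0
```

Emit:
servo_tool --claw '[85,85,85,85,85,85,85]' --slide '[[-5,14,0],[-14,40,0],[-25,72,0],[-36,104,0],[-45,130,0],[-49,142,0],[-49,142,0]]' --delta_rot '[[0,0,0],[0,0,0],[0,0,0],[0,0,0],[0,0,0],[0,0,0],[0,0,0]]'

```text
t: 19.95
tcp_pos: [0.5003, 0.0421, 0.2389]
orientation: [0.992, 0.128, -0.0, 0.0]
force: [0.2, 0.3, 0.4]
width: 0.0852
gripper_force: 0.0
```

```bash
python3 g.py "[.5005,.043,.124]"; python3 b.py | grep -E "barrel|^[ab] |tail"
```

```text
t 19.95 tcp [0.5003 0.0421 0.2389] F [0.2  0.29 0.39] w 0.0852 gf 0.0 tilt [-0.001 -0.    -1.   ]
slide mm [  0.5  -0.8 114.9] x [ 0.967  0.253 -0.001] y [ 0.253 -0.967 -0.   ]
scene a zmax 0.6508 tail [0.5039 0.0502 0.4144] 3784
 barrel [0.4986 0.0429] 352
scene b zmax 0.1733 tail [0.5124 0.195  0.1701] 134
 barrel [0.5104 0.1944] 382
side a zmax 0.6498 tail [0.5013 0.05   0.4136] 3500
 barrel [0.5002 0.0413] 375
side b zmax 0.1742 tail [0.5106 0.1922 0.1705] 202
 barrel [0.5118 0.1922] 387
a [0.4997 0.0417] 0.0017
b [0.5113 0.193 ] 0.0017
```

Emit:
servo_tool --claw '[85,85,85,85,85,85,85,85]' --slide '[[0,0,15],[0,0,35],[0,0,55],[0,0,75],[0,0,95],[0,0,108],[0,0,115],[0,0,115]]' --delta_rot '[[0,0,0],[0,0,0],[0,0,0],[0,0,0],[0,0,0],[0,0,0],[0,0,0],[0,0,0]]'

```text
t: 21.05
tcp_pos: [0.5004, 0.0433, 0.124]
orientation: [0.992, 0.129, -0.0, -0.0]
force: [0.4, 0.4, -0.6]
width: 0.0851
gripper_force: 0.0
```

Emit:
servo_tool --claw '[60,52,40,30,30,30,30,30]' --slide '[[0,0,0],[0,0,0],[0,0,0],[0,0,0],[0,0,0],[0,0,0],[0,0,0],[0,0,0]]' --delta_rot '[[0,0,0],[0,0,0],[0,0,0],[0,0,0],[0,0,0],[0,0,0],[0,0,0],[0,0,0]]' --squeeze 60

```text
t: 22.05
tcp_pos: [0.501, 0.0429, 0.125]
orientation: [0.992, 0.128, 0.001, 0.0]
force: [-1.0, -0.9, 5.8]
width: 0.0442
gripper_force: 61.4
```

Emit:
servo_tool --claw '[30,30,30,30,30,30,30,30,30,30]' --slide '[[0,0,-3],[0,0,-12],[0,0,-26],[0,0,-42],[0,0,-60],[0,0,-78],[0,0,-96],[0,0,-110],[0,0,-120],[0,0,-120]]' --delta_rot '[[0,0,0],[0,0,0],[0,0,0],[0,0,0],[0,0,0],[0,0,0],[0,0,0],[0,0,0],[0,0,0],[0,0,0]]'

```text
t: 23.3
tcp_pos: [0.5009, 0.0431, 0.245]
orientation: [0.992, 0.128, 0.001, 0.0]
force: [-0.3, 0.1, -4.8]
width: 0.044
gripper_force: 61.9
```

```bash
python3 g.py "[.479,-.2455,.245]"
```

```text
t 23.3 tcp [0.5009 0.0431 0.245 ] F [-0.31  0.12 -4.76] w 0.044 gf 61.9 tilt [ 0.001 -0.    -1.   ]
slide mm [-94.7 273.5  -0. ] x [0.967 0.255 0.001] y [ 0.255 -0.967  0.   ]
```

Emit:
servo_tool --claw '[30,30,30,30,30,30,30,30,30,30]' --slide '[[-3,9,0],[-9,27,0],[-18,52,0],[-29,84,0],[-40,116,0],[-51,148,0],[-62,180,0],[-72,208,0],[-80,232,0],[-87,250,0]]' --delta_rot '[[0,0,0],[0,0,0],[0,0,0],[0,0,0],[0,0,0],[0,0,0],[0,0,0],[0,0,0],[0,0,0],[0,0,0]]'

```text
t: 24.55
tcp_pos: [0.4793, -0.2226, 0.2434]
orientation: [0.992, 0.128, -0.001, -0.0]
force: [-0.5, -0.0, -4.5]
width: 0.0441
gripper_force: 61.9
```

Emit:
servo_tool --claw '[30,30,30,30,30,30]' --slide '[[-4,12,0],[-7,20,0],[-8,23,0],[-8,23,0],[-8,23,0],[-8,23,0]]' --delta_rot '[[0,0,0],[0,0,0],[0,0,0],[0,0,0],[0,0,0],[0,0,0]]'

```text
t: 25.3
tcp_pos: [0.4784, -0.2447, 0.2444]
orientation: [0.992, 0.129, 0.0, 0.0]
force: [0.4, 0.4, -4.4]
width: 0.044
gripper_force: 61.9
```

```bash
python3 c.py; python3 b.py | grep -E "dish|b tail|^b "; python3 g.py "[.479,-.2455,.245]"; ls pics
```

```text
scene -0.11 [ 0.4807 -0.2415] 129
scene -0.05 [ 0.4756 -0.2452] 97
scene lowest 0.1345
side -0.11 [ 0.4742 -0.2418] 163
side -0.05 [ 0.4776 -0.2466] 116
side lowest 0.1344
scene -0.11 [ 0.4797 -0.2416] 126
scene -0.05 [ 0.4757 -0.2455] 99
scene lowest 0.1341
side -0.11 [ 0.474 -0.242] 155
side -0.05 [ 0.4773 -0.2465] 113
side lowest 0.1335
F [ 0.18  0.08 -4.23] tcp [ 0.4783 -0.245   0.2443] w 0.044069133898721455
t 25.55 tcp [ 0.4783 -0.2451  0.2443] F [-0.31  0.31 -3.99] w 0.0444 gf 61.9 tilt [ 0. -0. -1.]
slide mm [ 0.5  0.6 -0.7] x [0.967 0.255 0.   ] y [ 0.255 -0.967  0.   ]
c159.png
c255.png
c78.png
s1.png
scene0.png
side0.png
w1.pngTraceback (most recent call last):
  File "b.py", line 8, in <module>
    t=Q[Q[:,2]>.165];print(c,k,"zmax",np.percentile(Q[:,2],98).round(4),"tail",((t.min(0)+t.max(0))/2).round(4),len(t))
                                      ~~~~~~~~~~~~~^^^^^^^^^^^
    return _quantile_unchecked(
        a, q, axis, out, overwrite_input, method, keepdims, weights)
    return _ureduce(a,
                    func=_quantile_ureduce_func,
    ...<5 lines>...
                    overwrite_input=overwrite_input,
                    method=method)
    r = func(a, **kwargs)
    result = _quantile(arr,
                       quantiles=q,
    ...<2 lines>...
                       out=out,
                       weights=wgt)
    slices_having_nans = np.isnan(arr[-1, ...])
                                  ~~~^^^^^^^^^
IndexError: index -1 is out of bounds for axis 0 with size 0
```

(That error is only the check script finding no torch in the right-hand well.) Final look:

View pics/c255.png

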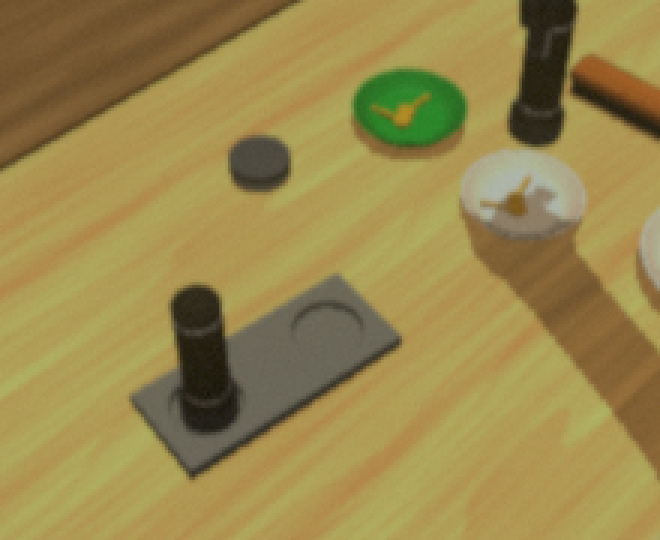

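The light torch stands upright in the left-hand well at (205, 370). The right-hand well at (328, 330) is empty, and the heavy torch hangs upright at (540, 80) over the small white dish at (522, 195).

```bash
python3 -c "
from plant import r
print(r.hand_in())"
```

```text
the job is handed in; nothing more can be done
None
```

The job is handed in: the heavier torch (right-hand well, about 4.6 N) is held upright about 10 cm above the middle of the small white key dish, and the lighter one (about 2 N) is back upright in the left-hand well; the hand-in call gave no verdict.

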